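# Load the proving box and set its click timer

### The job

Put the loaf tin with the red handle into the open well of the proving box, keeping it level and setting it down gently, then slide the blue lid fully shut over it. Then turn the timer dial clockwise to six, that is to the sixth click from its red zero mark (it may already stand a few clicks on), and last push the green start button all the way in and let it go. Leave the tin with the white handle and everything else on the table where they are.

Things in the scene. Friction and masses are not known exactly. Their poses are not given: they have to be found in the camera images.
- tin_center (a point): Lidded dark steel loaf tin with a red handle, to be loaded. Body 160 (its x) x 90 (y) x 66 mm high, plus an upright fin handle on top; 0.4 to 0.65 kg. The point is the centre of the tin's body, 33 mm above its underside; z up, x along the tin.
- tin_handle (a point): Centre of the red fin handle of that tin, 84 mm above the tin's underside. The fin is 80 mm long (along the tin's x), 16 mm thick (y) and 36 mm high (18 mm above and below this point); the tin's flat top lies 18 mm below the point. Overall height of the tin 102 mm.
- spare_tin_center (a point): An identical tin with a white handle, to be left alone: the centre of its body, 33 mm above its underside.
- prover: Proving box, bare metal and white, fixed. Origin on the table under the centre of its open well; z up. Well 200 mm (x) by 135 mm (y) inside, floor 20 mm and rim 135 mm above the table, walls 12 mm. On the well's +y side is the closed white heater half (155 mm long, as high), where the lid parks when open. The tin goes in with its long side along x, either way round, and fits under the lid.
- lid (a joint): Opening of the blue sliding lid, m: 0 fully shut over the well, 0.16 fully open. It slides level along the proving box's y (opening to +y), stays where it is left and needs about 3 N. It starts at 0.14 to 0.16, where it leaves the well clear.
- lid_handle (a point): Centre of the black fin handle on the blue lid: 90 mm long (proving box x), 16 mm thick (y), 36 mm high (18 mm above and below the point), 169 mm above the table; with the lid shut it lies over the centre of the well. The lid panel's top lies 18 mm below the point.
- control_box: Grey control box with a white top, fixed; x from -135 to +75 mm of the origin, y 130 mm wide, 70 mm high. Origin on the table under the dial's axis. Round the dial 11 marks, 24 degrees apart clockwise, one per click 0 to 10: mark 0 is red and points along the box's +x, mark 5 is long and black, the others short and black. The green button is 100 mm from the dial's axis towards -x.
- dial (a joint): Angle of the timer dial in rad, 0 at the red zero mark, growing CLOCKWISE seen from above. It has a click (detent) every 24 degrees = 0.41888 rad, from 0 to 10; the sixth click is at 2.513 rad. Let go, it settles within about 0.03 rad of the nearest click; turning it through a click takes less than 0.2 N m. It starts resting at one of the clicks 0 to 3.
- dial_grip (a point): On the dial's vertical axis, at the middle of its black grip bar, 104 mm above the table. Bar 70 mm long (this frame's x, which points along the white pointer line to the red dot on the silver skirt), 16 mm thick (y), 36 mm high (18 mm above and below the point); the skirt under it is 86 mm across. The frame turns with the dial; z up.
- start_top (a point): Centre of the top face of the green start button, 36 mm across, on the control box; it is pushed straight down.
- start (a joint): Travel of the start button in m: 0 released, 0.008 all the way in; it springs back, and fully in takes 5 N.
- tin: The red-handled tin itself: origin at the centre of its underside.
- seed_jar: Bystander: jar with a white cap, 70 mm across, 110 mm high; origin under its centre.
- bowl: Bystander: steel bowl 140 mm across, 60 mm high; origin under its centre.
- mug: Bystander: blue mug 80 mm across, 90 mm high; origin under its centre.
- brush: Bystander: wooden brush lying on the table; origin under it.
- bench_scraper: Bystander: steel dough scraper lying on the table, 150 mm long with a wooden grip, 20 mm high.
Things that resemble listed ones, but are neither listed nor needed, are in the scene too. Leave any brown look-alike of the tin alone.

How it is judged:
By the outcome, as a careful person would: the job done as asked, in the order asked, and still so for the second after the job is handed in, with the robot touching nothing.
It also fails if it takes over 72 s, if anything falls off the work surface, if the arm or the gripper's body presses on something with over 40 N, if the wrist force passes 120 N, or if a joint passes its speed limit or range.

### The arm

A 6-joint arm with a two-finger parallel gripper is mounted at the origin on the work surface. World frame = base frame: x ahead of the robot, y to its left, z up, the work surface at z = 0. Lengths are in mm, angles in rad, forces in N, time in s.
With the tool pointing down it reaches from about 275 to 750 mm from the base axis. Payload 10.2 kg.
Tool frame: the origin (TCP) lies at the very end of the fingers, on their centre line; the grasp point (between the pads) lies 19 mm behind it (ctrl.hold_point_z is the distance from the TCP to the grasp point, in mm); z points along the fingers, y is the direction in which the jaws open and shut (so a half turn about z gives the same grasp; the last joint's range is limited). The gripper opens to 85 mm and grips with 20 to 120 N. Pads are 22 mm wide; open, the fingers measure 114 mm over their backs; the gripper's body (76 mm by 85 mm) begins 54 mm behind the grasp point. The pads swing forward as they close: fully open they stand 13 mm farther back than shut.
Start: joints at [0.912, 0.313, 1.498, -0, 1.331, -0.223], TCP at [221.634, 475.93, 204.594] pointing down, gripper open.
Joint ranges: [-2.94, 2.94], [-0.97, 2.17], [0.19, 2.56], [-1.23, 4.37], [0.02, 3.11], [-2.88, 2.88]. Speed limits (rad/s): [2.39, 2.39, 3.01, 3.14, 3.14, 3.14].

### API

Orientations are given as a unit quaternion [w, x, y, z].
In Python, from rig import readout, cams, workorder, spotter, ctrl gives the robot as it stands.
- The arm moves only by the tool step_arm, never from a script. Its argument "plan" is text: rows parted by semicolons, each of 5 numbers parted by spaces: the shift along the tool's x, y, z in cm, then the turn about the tool's z in degrees, then the opening in per cent of the stroke, from 0 (shut) to 100 (fully open). In form: x y z twist gripper; .... A call has 1 to 10 rows; each row is the pose to reach, as a shift and turn from the pose commanded when the call began, along the tool's axes at that moment; what a row does not reach only later rows make up. A row lasts 1/10 s, in which the tool goes at most 50 mm and 8.59 degrees, less where a joint would pass 70% of its speed; a pose out of reach is approached as far as the arm can. A call with a gripper value outside its range is refused whole. The fingers move at their own pace and stop on an object; "grip_force" is the grip in N (left out, the last holds). Time passes only in rows, so rows that repeat a pose let the fingers close. It gives the time, the measured TCP pose, the force and the opening at its end, in the units of the state.
- readout.sense(): the state, without advancing time (a new reading comes with each control period).
- cams.capture(name): name is "side" or "top" or "wrist"; returns (picture, depth): 400x640x3 uint8, red, green, blue; 400x640 float32, mm along the optical axis (not along the pixel's ray), 0 where there is no reading.
- cams.camera_info(name): a dict with "vfov" (degrees; the focal length in pixels is half the picture's height over the tangent of half this angle, whatever the lens; pixels are square), "cx", "cy" (the principal point, pixels), "k1" (the pictures are not rectified: a ray, as slopes to the right and down, at radius r is drawn at 1 + k1 r^2 times it, then the intrinsics apply), "rvec" (rotation vector, rad) and "tvec" (3), from world to camera coordinates, as OpenCV has them. Camera axes: x right, y down, z forward; pixel columns grow to the right and rows downward; lengths in mm; the calibration is good to about 2 mm. A picture is of the moment at which its call begins: read the wrist's pose just before it. camera_info takes no time and is no camera call; for the wrist camera it gives the pose at the moment of the call.
- workorder.finish_job(): hands the job in, once; it reports no verdict.
Trained networks look in the newest picture that a camera, given by its name, has taken for a name from the list of things; names that differ only in an ending like _2 or _b are one class to them, and where a whole thing is asked for, a point or a joint stands for the part that bears it (a point fixed in the world has none). Each returns a list of dicts, best first, with "conf" (0 to 1); they miss things now and then, are a little off and sometimes report something else, mostly with a low value. They report only what shows in the picture. A call takes as long as a camera call. They do not tell look-alikes from the thing itself.
- spotter.regions_of(camera, target): "pixels" (400x640 bool, what is visible of it) and "extent" ([centre column, centre row, width, height] in pixels, round what is visible of it).
The state is a dict: "time_s": time; "joints": joint angles; "dq": joint speeds; "tau": joint torques, N m; "eef_pos": TCP position; "ee_rot": TCP orientation; "force": force on the tool from outside, world axes, zero at the start; "wrist_torque": the same for the moment, N m; "grip_width": opening from 0.0 (shut) to 1.0 (fully open).
Only numpy, scipy, OpenCV 4.12 (cv2) and the standard library are available. Lean on these libraries where they do the work, as an engineer would, in place of code of your own. Each camera call takes 0.05 s, during which the arm holds its last target. There are 200 camera calls.

## Working session

There is one attempt and no reset: what is moved stays moved. The work goes in short steps, Python scripts to look and compute and a tool call to move; the robot and the scene stay as the last step left them, time stands still between calls to the robot, and variables do not carry over. Pictures are saved under pics/ and viewed, about 8 in all and at most 12, crops included, and the job is handed in when it is done.

Besides the shell and the picture viewer there is one more tool, called after "Request:" as name(argument=value, ...) on one line, values as JSON. step_arm: Moves the arm, as the interface text tells. Its arguments: {"type":"object","properties":{"plan":{"type":"string"},"grip_force":{"type":"number"}},"required":["plan"]}

```bash
mkdir -p pics; ls; cat > h.py <<'E'
import numpy as np, cv2
from rig import readout, cams, workorder, spotter, ctrl
def cam(n):
    i=cams.camera_info(n); f=200/np.tan(np.radians(i["vfov"])/2)
    K=np.array([[f,0,i["cx"]],[0,f,i["cy"]],[0,0,1.]])
    R,_=cv2.Rodrigues(np.array(i["rvec"],float)); return K,np.array([i["k1"],0,0,0.]),R,np.array(i["tvec"],float).ravel()
def rays(c,uv):
    K,D,R,t=c; p=cv2.undistortPoints(np.array(uv,float).reshape(-1,1,2),K,D).reshape(-1,2)
    return np.c_[p,np.ones(len(p))]
def world(c,uv,d): # d: depth along axis
    K,D,R,t=c; return (rays(c,uv)*np.array(d).reshape(-1,1)-t)@R
def atz(c,uv,z):
    K,D,R,t=c; o=-R.T@t; v=rays(c,uv)@R; s=(z-o[2])/v[:,2]; return o+v*s[:,None]
def cloud(c,mask,dep):
    m=mask&(dep>0); v,u=np.nonzero(m); return world(c,np.c_[u,v],dep[m]),np.c_[u,v]
def save(n,p,s=1): cv2.imwrite("pics/"+n,cv2.resize(p[...,::-1],None,fx=s,fy=s,interpolation=cv2.INTER_CUBIC))
E
python3 - <<'E'
from h import *
s=readout.sense(); print(s["eef_pos"],s["ee_rot"],s["force"],ctrl.hold_point_z)
P={}
for n in ("top","side"):
    p,d=cams.capture(n); P[n]=p; np.savez("%s0.npz"%n,p=p,d=d)
    c=cam(n); print(n,-c[2].T@c[3])
    for t in (["tin","spare_tin_center","lid_handle","prover","control_box","dial","dial_grip","start_top"] if n=="top" else ["tin","dial"]):
        for r in spotter.regions_of(n,t)[:4]:
            q,_=cloud(c,r["pixels"],d)
            print(n,t,round(r["conf"],2),np.round(r["extent"]),np.round(np.median(q,0)) if len(q) else None, np.round(np.percentile(q,[2,98],axis=0)).tolist() if len(q) else None)
save("a.png",np.vstack([P["top"],P["side"]]),0.75)
E
```

```text
pics
[221.45869806 475.68909995 204.03288983] [-2.81279413e-04  2.16177211e-01  9.76353928e-01 -5.84094289e-04] [-0.13772453 -0.77990414  0.08766878] 18.700000000000003
top [ 303.11543782  -10.64046898 1570.51533592]
top tin 0.97 [443. 202.  51.  63.] [ 508. -366.   66.] [[434.0, -433.0, 2.0], [587.0, -307.0, 104.0]]
top tin 0.64 [478. 276.  63.  51.] [ 296. -468.   66.] [[231.0, -549.0, 14.0], [360.0, -398.0, 104.0]]
top spare_tin_center 0.81 [382. 121.  34.  57.] [ 756. -189.   67.] [[688.0, -237.0, 23.0], [840.0, -147.0, 105.0]]
top spare_tin_center 0.18 [241. 183. 112.  84.] [576. 224. 137.] [[462.0, 75.0, 15.0], [683.0, 369.0, 178.0]]
top lid_handle 0.79 [211. 179.  57.  78.] [577. 297. 147.] [[479.0, 230.0, 141.0], [680.0, 373.0, 183.0]]
top lid_handle 0.48 [370. 185.  32.  32.] [ 561. -139.   83.] [[526.0, -179.0, 70.0], [603.0, -100.0, 122.0]]
top prover 0.64 [241. 183. 111.  80.] [576. 224. 137.] [[463.0, 75.0, 15.0], [682.0, 369.0, 179.0]]
top control_box 0.93 [366. 197.  43.  78.] [ 530. -138.   73.] [[431.0, -203.0, 4.0], [636.0, -76.0, 118.0]]
top dial 0.61 [366. 187.  3
[... 268 characters left out ...]
[681.0, 373.0, 183.0]]
top start_top 0.56 [365. 217.  13.  14.] [ 464. -135.   94.] [[449.0, -152.0, 87.0], [481.0, -120.0, 101.0]]
side [ 395.62093134 -865.64617003 1129.32722848]
side tin 0.84 [346. 330.  63.  70.] [ 508. -388.   65.] [[435.0, -444.0, 10.0], [588.0, -316.0, 102.0]]
side tin 0.71 [265. 372.  67.  55.] [ 295. -478.   66.] [[231.0, -529.0, 60.0], [366.0, -405.0, 103.0]]
side tin 0.52 [340. 255.  71.  61.] [ 533. -172.   71.] [[435.0, -213.0, 11.0], [633.0, -85.0, 117.0]]
side dial 0.71 [313. 246.  11.  11.] [ 466. -144.   93.] [[451.0, -158.0, 85.0], [482.0, -126.0, 98.0]]
side dial 0.64 [349. 243.  30.  27.] [ 562. -158.   83.] [[528.0, -185.0, 73.0], [601.0, -118.0, 120.0]]
```

View pics/a.png

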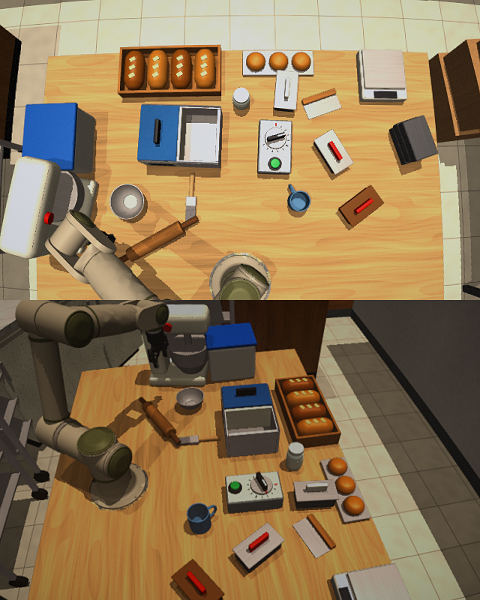

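The picture shows three candidates. The top full-resolution pixels are: a grey tin with a red handle at (443,202), a brown look-alike at (478,276), and a grey tin with a white handle at (382,121). The grey one with the red handle fits. I'll confirm it in a crop and measure it.

```bash
cat > m.py <<'E'
from h import *
def rect(q):
    r=cv2.minAreaRect(q[:,:2].astype(np.float32)); b=cv2.boxPoints(r)
    e=[b[1]-b[0],b[2]-b[1]]; e.sort(key=lambda v:-np.hypot(*v)); 
    return np.round(r[0],1),np.round([np.hypot(*v) for v in e]),round(float(np.degrees(np.arctan2(e[0][1],e[0][0]))%180),1)
E
python3 - <<'E'
from m import *
for n in ("top","side"):
    z=np.load(n+"0.npz"); p,d=z["p"],z["d"]; c=cam(n)
    W,uv=cloud(c,np.ones_like(d,bool),d); C=p[uv[:,1],uv[:,0]].astype(int)
    def sel(lo,hi,col=None):
        m=((W>=lo)&(W<=hi)).all(1)
        if col is not None: m&=col
        return W[m]
    red=(C[:,0]>120)&(C[:,1]<70)
    dark=C.max(1)<60
    for nm,q in dict(tinfin=sel([420,-450,90],[600,-300,110],red),tintop=sel([420,-450,60],[600,-300,72]),
      lidfin=sel([450,220,170],[700,390,195]),lid=sel([450,220,140],[700,390,155]),
      rim=sel([440,60,130],[700,260,140]),floor=sel([440,60,10],[700,260,28]),fl=sel([490,100,10],[660,215,40]),bar=sel([510,-190,107],[620,-90,130]),box=sel([420,-215,62],[650,-70,78]),
      btn=sel([440,-165,80],[490,-115,110])).items():
        if len(q)>5: print(n,nm,len(q),*rect(q),"z",np.round(np.median(q[:,2]),1), "med",np.round(np.mean(q,0),1))
p=np.load("top0.npz")["p"]; save("b.png",p[90:310,170:510],2.3)
E
```

```text
top tinfin 120 [ 511.7 -370.7] [76. 15.] 29.3 z 102.1 med [ 511.9 -370.6  102. ]
top tintop 1278 [ 511.1 -371.6] [162.  92.] 29.5 z 66.1 med [ 509.4 -370.5   66.1]
top lidfin 220 [580.8 302.3] [90. 18.] 178.0 z 182.0 med [580.3 301.5 181.6]
top lid 3647 [580.  297.4] [225. 159.] 178.4 z 147.0 med [577.8 300.  146.9]
top rim 865 [575.2 168.9] [227. 191.] 177.5 z 136.0 med [573.3 150.5 135.7]
top floor 2595 [560.9 153.8] [245. 161.] 177.4 z 20.6 med [578.7 157.   20.6]
top fl 2083 [575.1 158.1] [170. 114.] 0.1 z 20.7 med [574.1 157.6  20.8]
top bar 143 [ 565.1 -141.2] [69. 16.] 105.6 z 117.9 med [ 564.4 -140.7  117.7]
top box 2231 [ 535.6 -139.7] [211. 131.] 177.0 z 71.2 med [ 531.5 -138.6   71.2]
top btn 204 [ 465.2 -138.5] [47. 47.] 179.8 z 91.0 med [ 464.6 -136.2   89.8]
side tinfin 168 [ 511.1 -376.7] [77. 16.] 30.2 z 101.0 med [ 510.9 -377.6  101.1]
side tintop 1767 [ 511.6 -376.6] [161.  92.] 30.2 z 65.2 med [ 509.6 -381.1   65.2]
side lidfin 137 [580.  294.9] [88. 30.] 4.2 z 179.1 med [580.5 293.4 178.2]
side lid 1575 [580.8 296.4] [220. 153.] 178.0 z 144.6 med [578.2 287.9 144.8]
side rim 775 [574. 163.] [224. 195.] 177.8 z 134.6 med [573.7 152.1 134.8]
side floor 652 [573.1 152.7] [224. 177.] 176.9 z 20.9 med [574.4 157.2  20.6]
side fl 289 [574.6 199.6] [167.  31.] 180.0 z 21.2 med [583.7 204.   22.4]
side bar 141 [ 565.2 -147.5] [68. 17.] 106.3 z 116.8 med [ 565.1 -149.5  116.4]
side box 2033 [ 535.7 -144.4] [210. 133.] 176.8 z 70.7 med [ 532.2 -155.1   70.5]
side btn 200 [ 465.5 -141.8] [51. 46.] 167.1 z 90.6 med [ 465.1 -144.6   89.1]
```

View pics/b.png

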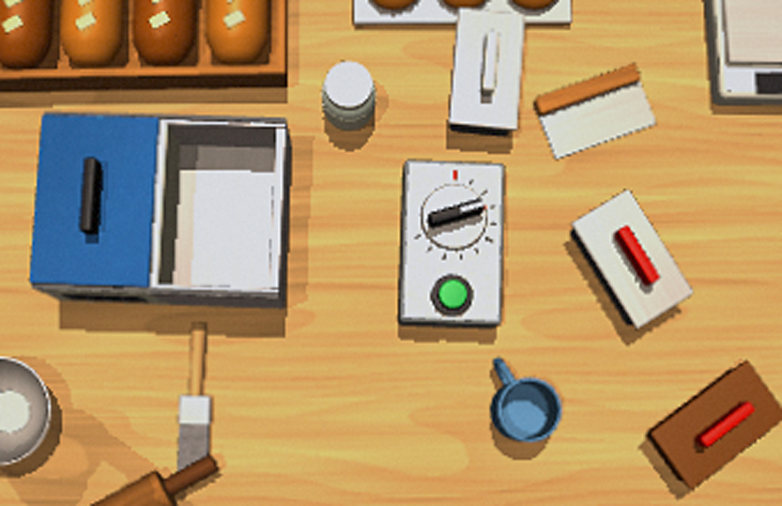

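Crop (632,258) shows a steel tin with a red fin, so that is the target. The brown one at (715,428) and the white-handled one at (488,65) stay put. The dial pointer at (455,213) points right and slightly up, 71° clockwise of the red mark, which is click 3.

I'm moving above the tin now.

Request:
step_arm(plan="-62 -65 -8 125 100;-62 -65 -8 125 100;-62 -65 -8 125 100;-62 -65 -8 125 100;-62 -65 -8 125 100;-62 -65 -8 125 100;-62 -65 -8 125 100;-62 -65 -8 125 100;-62 -65 -8 125 100;-62 -65 -8 125 100")

```text
time_s: 1.6
eef_pos: [381.3, 2.0, 249.5]
ee_rot: [0.0, 0.826, 0.564, 0.0]
force: [1.8, 1.6, -0.7]
grip_width: 1.001
```

```bash
cat >> h.py <<'E'
from scipy.spatial.transform import Rotation as Ro
def go(x,y,z,h):
    s=readout.sense(); w,a,b,c=s["ee_rot"]; M=Ro.from_quat([a,b,c,w]).as_matrix()
    h0=np.degrees(np.arctan2(M[1,0],M[0,0])); d=M.T@(np.array([x,y,z])-s["eef_pos"])/10
    print("t",s["time_s"],"pos",np.round(s["eef_pos"],1),"h",round(h0,1),"tilt",round(float(M[2,2]),4),"F",np.round(s["force"],1),"grip",round(s["grip_width"],2),"-> shift cm",np.round(d,2),"twist",round((h0-h+180)%360-180,1))
E
python3 -c "
from h import *
go(511,-374,284,29.8)"
```

```text
t 1.6 pos [381.3   2.  249.5] h 68.7 tilt -1.0 F [ 1.8  1.6 -0.7] grip 1.0 -> shift cm [-30.33  25.74  -3.43] twist 38.9
```

Request:
step_arm(plan="-30 25.6 2 39 100;-30 25.6 2 39 100;-30 25.6 2 39 100;-30 25.6 2 39 100;-30 25.6 2 39 100;-30 25.6 2 39 100;-30 25.6 2 39 100;-30 25.6 2 39 100;-30 25.6 2 39 100;-30 25.6 2 39 100")

```text
time_s: 2.6
eef_pos: [513.0, -367.8, 228.0]
ee_rot: [-0.001, 0.966, 0.259, -0.0]
force: [-0.2, 0.7, 0.7]
grip_width: 1.001
```

```bash
python3 - <<'E'
from m import *
go(511,-374,70,29.8)
c=cam("wrist"); p,d=cams.capture("wrist"); np.savez("w1.npz",p=p,d=d)
print(-c[2].T@c[3])
W,uv=cloud(c,np.ones_like(d,bool),d); C=p[uv[:,1],uv[:,0]].astype(int)
red=(C[:,0]>110)&(C[:,1]<80)&(W[:,2]>80)&(W[:,2]<115)
b=((W>[420,-470,58])&(W<[610,-290,74])).all(1)
for q in (W[red],W[b]):
    if len(q)>9: print(len(q),*rect(q),np.median(q[:,2]))
save("c.png",p)
E
```

```text
t 2.6 pos [ 513.  -367.8  228. ] h 30.0 tilt -1.0 F [-0.2  0.7  0.7] grip 1.0 -> shift cm [-0.48  0.46 15.8 ] twist 0.2
[ 577.77087093 -331.21640581  397.62189154]
1443 [ 548.7 -296.7] [241.  54.] 65.8 101.90168445054286
12259 [ 512.8 -374.8] [160.  90.] 30.2 66.25206693996753
```

View pics/c.png

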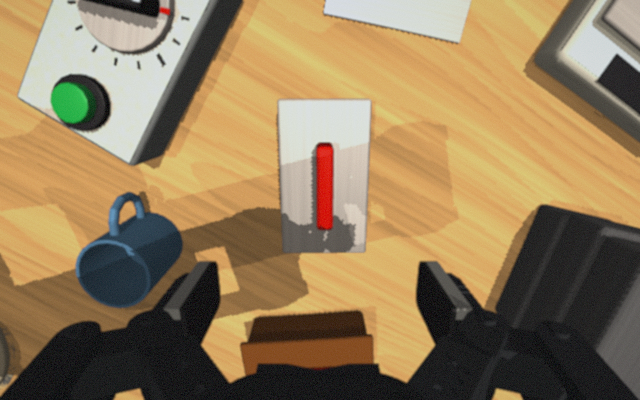

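The wrist view shows the grey tin with the red fin at (324,186) directly ahead, with a clear descent. Now I'll grasp it.

Request:
step_arm(plan="-0.4 0.6 5 0 100;-0.4 0.6 9 0 100;-0.4 0.6 13 0 100;-0.4 0.6 14.5 0 100;-0.4 0.6 15.4 0 100;-0.4 0.6 15.7 0 100;-0.4 0.6 15.7 0 0;-0.4 0.6 15.7 0 0;-0.4 0.6 15.7 0 0;-0.4 0.6 15.7 0 0", grip_force=60)

```text
time_s: 3.65
eef_pos: [512.9, -374.9, 72.5]
ee_rot: [0.0, 0.966, 0.26, 0.0]
force: [0.1, 0.2, 0.6]
grip_width: 0.329
```

Request:
step_arm(plan="0 0 0 0 0;0 0 0 0 0;0 0 0 0 0;0 0 0 0 0;0 0 -0.5 0 0;0 0 -1 0 0;0 0 -2 0 0;0 0 -2 0 0")

```text
time_s: 4.45
eef_pos: [513.2, -375.2, 93.5]
ee_rot: [0.001, 0.966, 0.26, 0.001]
force: [0.4, -0.5, -4.1]
grip_width: 0.15
```

```bash
python3 - <<'E'
from m import *
go(576,156,240,-2.5)
E
```

```text
t 4.45 pos [ 513.2 -375.2   93.5] h 30.1 tilt -1.0 F [ 0.4 -0.5 -4.1] grip 0.15 -> shift cm [ 32.07 -42.78 -14.74] twist 32.6
```

Request:
step_arm(plan="0 0 -5 0 0;0 0 -10 0 0;0 0 -14.7 0 0;32 -42 -14.7 32.6 0;32 -42 -14.7 32.6 0;32 -42 -14.7 32.6 0;32 -42 -14.7 32.6 0;32 -42 -14.7 32.6 0;32 -42 -14.7 32.6 0;32 -42 -14.7 32.6 0")

```text
time_s: 5.45
eef_pos: [556.3, -26.8, 239.1]
ee_rot: [0.0, 1.0, -0.022, 0.0]
force: [0.6, -0.6, -3.8]
grip_width: 0.148
```

```bash
python3 - <<'E'
from m import *
go(576,156,245,-2.5)
E
```

```text
t 5.45 pos [556.3 -26.8 239.1] h -2.5 tilt -1.0 F [ 0.6 -0.6 -3.8] grip 0.15 -> shift cm [  1.16 -18.35  -0.59] twist -0.0
```

Request:
step_arm(plan="1.2 -5 -1 0 0;1.2 -10 -1 0 0;1.2 -15 -1 0 0;1.2 -18 -1 0 0;1.2 -18 -1 0 0;1.2 -18 -1 0 0")

```text
time_s: 6.05
eef_pos: [576.2, 151.0, 248.7]
ee_rot: [0.0, 1.0, -0.021, -0.0]
force: [-0.1, -0.9, -4.8]
grip_width: 0.151
```

```bash
python3 - <<'E'
from m import *
go(576,156,245,-2.5)
for n in ("wrist","top","side"):
    c=cam(n); p,d=cams.capture(n); np.savez(n+"2.npz",p=p,d=d)
    W,uv=cloud(c,np.ones_like(d,bool),d)
    a=np.radians(-2.5); X=np.array([np.cos(a),np.sin(a)]); Y=np.array([-X[1],X[0]])
    L=np.c_[(W[:,:2]-[576,156])@np.c_[X,Y],W[:,2]]   # box frame about the guess
    def s(lo,hi): return L[((L>lo)&(L<hi)).all(1)]
    yw=s([-60,-90,130],[60,-50,139]); xm=s([-125,-50,130],[-90,60,139]); xp=s([90,-50,130],[125,60,139])
    yp=s([-60,50,100],[60,90,170])
    fin=s([-60,100,170],[60,190,195]); tin=s([-120,-70,90],[120,70,180]) 
    for nm,q,k in (("-y rim",yw,1),("-x rim",xm,0),("+x rim",xp,0),("lidfin x",fin,0),("lidfin y",fin,1)):
        if len(q)>10: print(n,nm,len(q),np.round(np.percentile(q[:,k],[3,50,97]),1),np.round(np.median(q[:,2]),1))
    if n=="wrist": save("d.png",p)
    if len(fin)>20: print("fin",rect(fin))
    up=s([-120,-110,130],[120,60,139])
    if len(yw)>20: print("yaw of -y rim",np.degrees(np.polyfit(yw[:,0],yw[:,1],1)[0])-2.5)
E
```

```text
t 6.05 pos [576.2 151.  248.7] h -2.4 tilt -1.0 F [-0.1 -0.9 -4.8] grip 0.15 -> shift cm [-0.04 -0.5   0.37] twist 0.1
wrist -y rim 1451 [-85.8 -81.2 -76.7] 135.2
wrist +x rim 1514 [ 98.5 102.  109.6] 135.5
wrist lidfin x 3101 [-41.2   3.9  41.8] 181.7
wrist lidfin y 3101 [135.2 139.4 149.6] 181.7
fin (array([ -1. , 142.7]), array([90., 17.], dtype=float32), 179.6)
yaw of -y rim -2.533279850026887
top -y rim 147 [-82.7 -76.9 -71.4] 135.3
top -x rim 20 [-114.1 -106.4 -103.4] 135.4
top +x rim 12 [ 98.3 102.1 107. ] 135.7
top lidfin x 177 [-45.1  -8.1  39.3] 182.8
top lidfin y 177 [138.7 147.  154.8] 182.8
fin (array([ -1.8, 146.7]), array([90., 17.], dtype=float32), 179.2)
yaw of -y rim -2.1428730202087127
side -y rim 140 [-87.8 -83.  -74.7] 134.4
side -x rim 82 [-113.6 -107.4  -96.9] 135.0
side +x rim 83 [ 97.8 103.  108.6] 134.7
side lidfin x 85 [-44.5 -18.7   5.5] 177.9
side lidfin y 85 [130.6 137.3 149. ] 177.9
fin (array([ -2.2, 139. ]), array([87., 23.], dtype=float32), 3.3)
yaw of -y rim -2.5644369504671696
```

View pics/d.png

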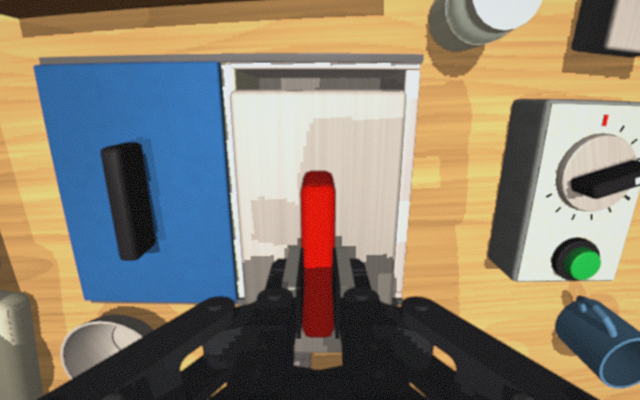

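The picture shows the held tin's red fin at (318,250), above the white well floor (320,190), with the lid clear on the left. Tin is well inside the walls, so I'm lowering it.

Request:
step_arm(plan="-0.2 0.2 3 0 0;-0.2 0.2 6 0 0;-0.2 0.2 9 0 0;-0.2 0.2 11 0 0;-0.2 0.2 13 0 0;-0.2 0.2 14 0 0;-0.2 0.2 14.6 0 0;-0.2 0.2 14.9 0 0;-0.2 0.2 15.1 0 0;-0.2 0.2 15.2 0 0")

```text
time_s: 7.2
eef_pos: [574.7, 148.6, 97.5]
ee_rot: [-0.0, 1.0, -0.022, 0.001]
force: [-0.5, -0.5, -4.9]
grip_width: 0.145
```

Request:
step_arm(plan="0 0 0.1 0 0;0 0 0.2 0 0;0 0 0.3 0 0;0 0 0.35 0 0;0 0 0.35 0 0")

```text
time_s: 7.7
eef_pos: [574.3, 148.6, 93.4]
ee_rot: [-0.0, 1.0, -0.022, -0.0]
force: [-0.9, -0.1, -4.5]
grip_width: 0.149
```

Request:
step_arm(plan="0 0 0.05 0 0;0 0 0.1 0 0;0 0 0.1 0 0")

```text
time_s: 8.0
eef_pos: [574.4, 148.6, 92.6]
ee_rot: [-0.0, 1.0, -0.022, 0.0]
force: [0.5, 0.1, -3.8]
grip_width: 0.15
```

Request:
step_arm(plan="0 0 0.05 0 0;0 0 0.1 0 0;0 0 0.1 0 0")

```text
time_s: 8.3
eef_pos: [574.5, 148.6, 92.5]
ee_rot: [0.0, 1.0, -0.022, 0.0]
force: [-3.5, 0.3, 6.3]
grip_width: 0.146
```

The tin has touched down. I'll release it and retreat.

Request:
step_arm(plan="0 0 0 0 30;0 0 0 0 50;0 0 0 0 50;0 0 0 0 50;0 0 -1 0 50;0 0 -3 0 50;0 0 -7 0 50;0 0 -12 0 50;0 0 -16 0 50;0 0 -16 0 50")

```text
time_s: 9.3
eef_pos: [576.1, 148.8, 258.4]
ee_rot: [-0.0, 1.0, -0.022, 0.006]
force: [-0.3, -0.1, -1.0]
grip_width: 0.502
```

```bash
python3 - <<'E'
from m import *
c=cam("wrist"); p,d=cams.capture("wrist"); save("e.png",p)
W,uv=cloud(c,np.ones_like(d,bool),d); C=p[uv[:,1],uv[:,0]].astype(int)
m=(np.abs(W[:,0]-574)<115)&(np.abs(W[:,1]-149)<75)
red=m&(C[:,0]>90)&(C[:,1]<70)&(W[:,2]>110)&(W[:,2]<130)
body=m&(W[:,2]>80)&(W[:,2]<92)
for q in (W[red],W[body]):
    if len(q)>9: print(len(q),*rect(q),np.median(q[:,2]))
go(581,291.5,173,-2.5)
E
```

```text
1175 [575.6 148. ] [77. 14.] 177.3 122.08111396031194
12980 [573.6 148.9] [201. 138.] 177.5 86.28520944587234
t 9.35 pos [575.2 148.7 254.8] h -2.5 tilt -1.0 F [-0.3  0.  -0.6] grip 0.5 -> shift cm [ -0.1  -14.29   8.19] twist -0.0
```

View pics/e.png

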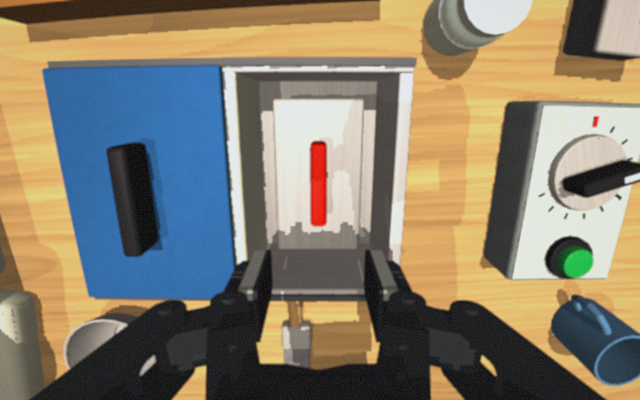

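The tin sits level in the well: its fin top is at 122 mm, as it should be, and the fin is at (318,183). Next is the lid handle at (130,198).

Request:
step_arm(plan="-0.1 -5 0 0 60;-0.1 -10 0 0 60;-0.1 -15 0 0 60;-0.1 -15 4 0 60;-0.1 -15 7 0 60;-0.1 -15 9 0 60;-0.1 -15 9.9 0 60;-0.1 -15 9.9 0 60;-0.1 -15 9.9 0 0;-0.1 -15 9.9 0 0", grip_force=40)

```text
time_s: 10.35
eef_pos: [580.4, 298.6, 153.8]
ee_rot: [-0.0, 1.0, -0.022, 0.001]
force: [-0.1, -0.9, -0.6]
grip_width: 0.269
```

Request:
step_arm(plan="0 0 0 0 0;0 0 0 0 0;0 0 0 0 0;0 0 0 0 0")

```text
time_s: 10.75
eef_pos: [580.4, 298.7, 153.8]
ee_rot: [-0.0, 1.0, -0.022, 0.001]
force: [-1.2, -0.2, 6.0]
grip_width: 0.158
```

```bash
python3 - <<'E'
from m import *
go(573.7,148.6,157,-2.5)
E
```

```text
t 10.75 pos [580.4 298.7 153.8] h -2.5 tilt -1.0 F [-1.2 -0.2  6. ] grip 0.16 -> shift cm [-1.000e-02  1.502e+01 -3.300e-01] twist -0.0
```

Request:
step_arm(plan="0 0 -0.1 0 0;0 2 -0.1 0 0;0 4 -0.1 0 0;0 6 -0.1 0 0;0 8 -0.1 0 0;0 10 -0.1 0 0;0 12 -0.1 0 0;0 13.5 -0.1 0 0;0 14.2 -0.1 0 0;0 14.2 -0.1 0 0")

```text
time_s: 11.75
eef_pos: [574.0, 155.5, 153.9]
ee_rot: [0.001, 1.0, -0.022, 0.0]
force: [1.1, -2.1, 4.2]
grip_width: 0.153
```

Request:
step_arm(plan="0 0.2 0 0 0;0 0.4 0 0 0;0 0.6 0 0 0;0 0.8 0 0 0;0 0.8 0 0 0")

```text
time_s: 12.25
eef_pos: [573.7, 149.4, 153.8]
ee_rot: [-0.0, 1.0, -0.022, 0.001]
force: [3.0, 2.9, 5.3]
grip_width: 0.154
```

Request:
step_arm(plan="0 0.1 0 0 0;0 0.2 0 0 0;0 0.3 0 0 0;0 0.3 0 0 0")

```text
time_s: 12.65
eef_pos: [573.7, 149.2, 153.9]
ee_rot: [-0.003, 1.0, -0.021, 0.001]
force: [4.9, 15.7, 3.7]
grip_width: 0.153
```

The lid is against its stop, with 16 N of reaction. I'll release it, rise and go over the dial.

Request:
step_arm(plan="0 0 0 0 40;0 0 0 0 60;0 0 0 0 60;0 0 -3 0 60;0 0 -7 0 60;0 5 -9 -8.5 60;0 10 -9 -17 60;0.4 15 -9 -26 60;0.4 20 -9 -34 60;0.4 25 -9 -43 60")

```text
time_s: 13.65
eef_pos: [566.7, -85.8, 243.3]
ee_rot: [-0.0, 0.946, 0.324, -0.0]
force: [0.6, 0.4, -0.7]
grip_width: 0.599
```

```bash
python3 - <<'E'
from m import *
go(565,-145,240,105.8)
E
```

```text
t 13.65 pos [566.7 -85.8 243.3] h 37.8 tilt -1.0 F [ 0.6  0.4 -0.7] grip 0.6 -> shift cm [-3.76  4.57  0.33] twist -68.0
```

Request:
step_arm(plan="-3.8 4.6 0 -68 60;-3.8 4.6 0 -68 60;-3.8 4.6 0 -68 60;-3.8 4.6 0 -68 60;-3.8 4.6 0 -68 60;-3.8 4.6 0 -68 60;-3.8 4.6 0 -68 60;-3.8 4.6 0 -68 60;-3.8 4.6 0 -68 60")

```text
time_s: 14.55
eef_pos: [564.8, -143.6, 243.1]
ee_rot: [-0.0, 0.605, 0.796, -0.0]
force: [0.1, -0.2, 0.4]
grip_width: 0.6
```

```bash
python3 - <<'E'
from m import *
for n in ("wrist","top"):
    c=cam(n); p,d=cams.capture(n)
    W,uv=cloud(c,np.ones_like(d,bool),d); C=p[uv[:,1],uv[:,0]].astype(int)
    if n=="top":
        f=W[((W>[510,80,172])&(W<[640,260,195])).all(1)]; print("lid fin",rect(f)) if len(f)>5 else 0
        f=W[((W>[440,60,142])&(W<[700,300,156])).all(1)]; print("lid panel",rect(f))
        continue
    q=W[((W>[515,-195,112])&(W<[615,-95,128])).all(1)]; print("bar",len(q),*rect(q),np.median(q[:,2]))
    q=W[((W>[420,-220,64])&(W<[650,-60,76])).all(1)]; print("box",len(q),*rect(q))
    g=W[(C[:,1]>C[:,0]+50)&(C[:,1]>C[:,2]+40)&(W[:,2]>60)]; print("btn",rect(g),np.median(g[:,2])) if len(g)>9 else 0
    save("f.png",p); b=rect(W[((W>[515,-195,112])&(W<[615,-95,128])).all(1)])
go(b[0][0],b[0][1],92,b[2])
E
```

```text
bar 1312 [ 566.  -144.9] [70. 16.] 106.0 117.96608434970054
box 17052 [ 536.3 -143. ] [210. 130.] 177.2
btn (array([ 466.6, -139.2]), array([33., 33.], dtype=float32), 148.5) 94.17804155596994
lid fin (array([573.1, 152.8]), array([89., 17.], dtype=float32), 177.8)
lid panel (array([575.8, 189. ]), array([228., 224.], dtype=float32), 87.6)
t 14.65 pos [ 564.9 -143.6  243.2] h 105.2 tilt -1.0 F [ 1.  -0.  -0.3] grip 0.6 -> shift cm [-0.16  0.07 15.12] twist -0.8
```

View pics/f.png

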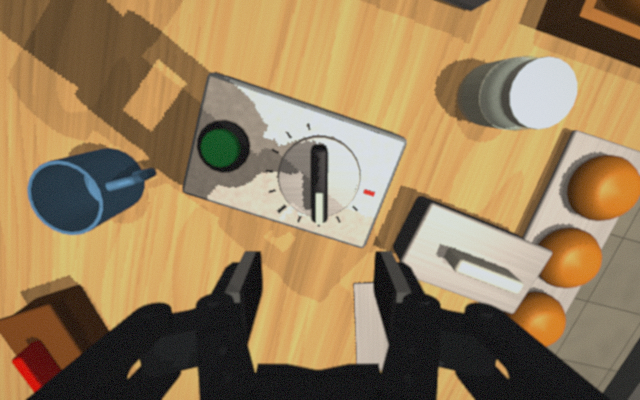

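The white pointer at (320,205) is on the third mark clockwise of the red one (369,192), so the dial stands at click 3 and I'll turn it about 72° clockwise. The lid fin is at the well centre, so the lid is shut.

Request:
step_arm(plan="-0.2 0.1 5 -0.8 60;-0.2 0.1 10 -0.8 60;-0.2 0.1 13 -0.8 60;-0.2 0.1 14.5 -0.8 60;-0.2 0.1 15 -0.8 60;-0.2 0.1 15 -0.8 60;-0.2 0.1 15 -0.8 0;-0.2 0.1 15 -0.8 0;-0.2 0.1 15 -0.8 0;-0.2 0.1 15 -0.8 0", grip_force=40)

```text
time_s: 15.65
eef_pos: [566.7, -145.3, 93.9]
ee_rot: [0.0, 0.6, 0.8, 0.0]
force: [0.3, 0.1, 0.5]
grip_width: 0.003
```

Request:
step_arm(plan="0 0 0 0 0;0 0 0 0 0;0 0 0 0 0;0 0 0 0 0")

```text
time_s: 16.05
eef_pos: [566.6, -145.2, 93.5]
ee_rot: [0.0, 0.6, 0.8, -0.0]
force: [-0.3, -0.1, -0.4]
grip_width: -0.003
```

```bash
python3 - <<'E'
from m import *
go(566,-144.9,92,33.2)
E
```

```text
t 16.05 pos [ 566.6 -145.2   93.5] h 106.3 tilt -1.0 F [-0.3 -0.1 -0.4] grip -0.0 -> shift cm [ 0.05 -0.05  0.15] twist 73.1
```

The gripper closed fully on nothing, which I didn't expect. I'll look.

```bash
python3 - <<'E'
from m import *
a,_=cams.capture("wrist"); b,_=cams.capture("side"); save("g.png",np.hstack([cv2.resize(a,(480,300)),cv2.resize(b[190:310,260:440],(450,300),interpolation=cv2.INTER_CUBIC)[:,:320]]))
E
```

```text
(no output)
```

View pics/g.png

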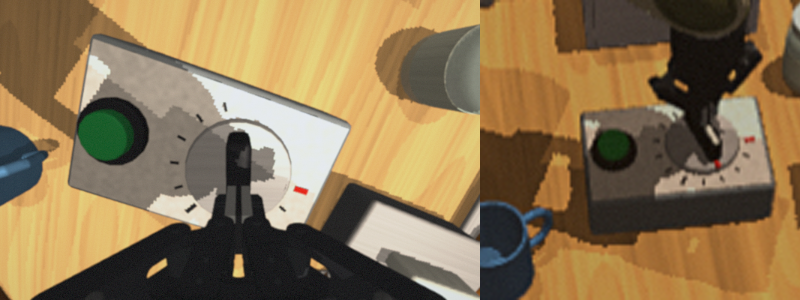

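The picture shows the pads at (240,205) about the bar, with the bar's front end at (238,150). The zero width reading contradicts that, so I'll test with a small twist and read the torque and the pointer.

Request:
step_arm(plan="0 0 0 4 0;0 0 0 8 0;0 0 0 10 0;0 0 0 10 0")

```text
time_s: 16.55
eef_pos: [566.6, -145.2, 93.4]
ee_rot: [-0.0, 0.668, 0.745, 0.0]
force: [-0.0, -0.4, 0.2]
grip_width: -0.002
```

```bash
python3 - <<'E'
from m import *
s=readout.sense(); print(s["wrist_torque"],s["grip_width"])
go(566,-144.9,92,33.2)
c=cam("wrist"); p,d=cams.capture("wrist"); save("hh.png",p[140:400,160:480],2.3)
W,uv=cloud(c,np.ones_like(d,bool),d)
for lo,hi in ((84,95),(95,105),(105,114),(114,121),(121,130)):
    q=W[(np.hypot(W[:,0]-566,W[:,1]+145)<45)&(W[:,2]>lo)&(W[:,2]<hi)]
    if len(q)>9: print(lo,hi,len(q),rect(q))
E
```

```text
[ 0.03504044 -0.0069415  -0.00213841] -0.00214950353435301
t 16.55 pos [ 566.6 -145.2   93.4] h 96.2 tilt -1.0 F [-0.  -0.4  0.2] grip -0.0 -> shift cm [ 0.03 -0.06  0.14] twist 63.0
84 95 161 (array([ 565.7, -131. ]), array([57., 47.], dtype=float32), 3.7)
95 105 176 (array([ 568.7, -128.7]), array([46., 13.], dtype=float32), 125.1)
105 114 182 (array([ 561.9, -129. ]), array([38., 16.], dtype=float32), 105.6)
114 121 2010 (array([ 561.4, -127.1]), array([34., 16.], dtype=float32), 105.7)
121 130 243 (array([ 565.8, -136.5]), array([25.,  5.], dtype=float32), 6.0)
```

View pics/hh.png

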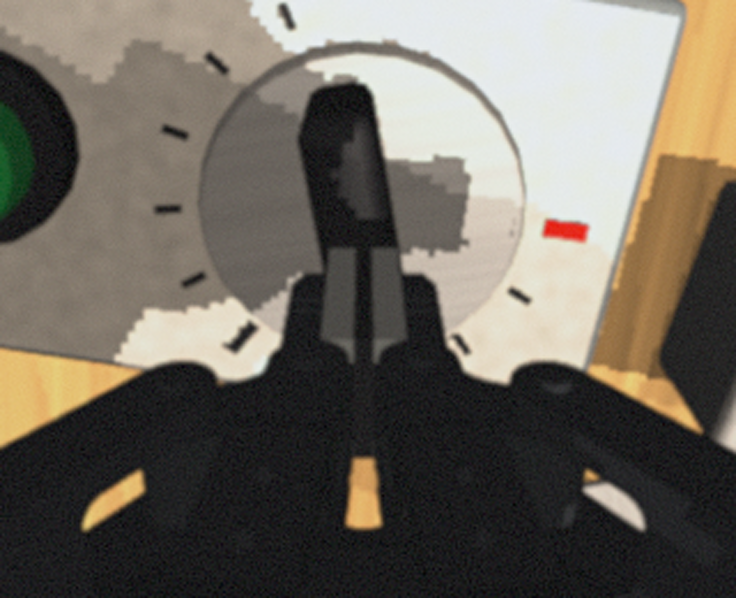

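```bash
python3 - <<'E'
from m import *
c=cam("wrist"); p,d=cams.capture("wrist"); s=readout.sense()
K,D,R,t=c
for z in (0,10,19,28):
    q=s["eef_pos"]+[0,0,z]; print(z,cv2.projectPoints(q.reshape(1,3),cv2.Rodrigues(R)[0],t,K,D)[0].ravel())
for v in range(205,300,6):
    for u in (309,319,329): print(v,u,np.round(world(c,[[u,v]],[d[v,u]])[0],0),p[v,u],end=" | ")
    print()
E
```

```text
0 [317.24351045 241.76401308]
10 [317.2208739  249.54860705]
19 [317.19829678 257.31758136]
28 [317.17328425 265.93025557]
205 309 [ 560. -117.  119.] [59 57 55] | 205 319 [ 564. -116.  119.] [58 57 57] | 205 329 [ 571. -127.   83.] [232 230 219] | 
211 309 [ 560. -120.  119.] [52 49 50] | 211 319 [ 565. -120.  117.] [59 59 57] | 211 329 [ 572. -131.   82.] [112 108  97] | 
217 309 [ 560. -123.  118.] [58 58 56] | 217 319 [ 565. -122.  118.] [60 56 57] | 217 329 [ 572. -134.   82.] [96 90 86] | 
223 309 [ 561. -125.  119.] [49 50 50] | 223 319 [ 565. -125.  119.] [62 58 59] | 223 329 [ 572. -136.   88.] [62 59 58] | 
229 309 [ 561. -129.  118.] [23 22 25] | 229 319 [ 566. -128.  118.] [61 62 60] | 229 329 [ 571. -132.  107.] [35 28 32] | 
235 309 [ 561. -132.  118.] [23 21 24] | 235 319 [ 566. -131.  118.] [41 41 38] | 235 329 [ 571. -132.  115.] [21 24 22] | 
241 309 [ 562. -135.  118.] [26 20 20] | 241 319 [ 566. -134.  118.] [16 22 21] | 241 329 [ 571. -134.  116.] [18 25 27] | 
247 309 [ 562. -138.  118.] [49 45 46] | 247 319 [ 566. -137.  119.] [28 28 29] | 247 329 [ 571. -137. 
[... 314 characters left out ...]
319 [ 566. -134.  142.] [18 23 16] | 265 329 [ 570. -134.  141.] [77 75 72] | 
271 309 [ 562. -135.  146.] [77 73 69] | 271 319 [ 566. -134.  146.] [28 22 19] | 271 329 [ 570. -134.  146.] [76 77 70] | 
277 309 [ 562. -135.  151.] [78 76 73] | 277 319 [ 566. -135.  150.] [19 22 21] | 277 329 [ 570. -134.  150.] [74 73 70] | 
283 309 [ 563. -135.  155.] [76 74 71] | 283 319 [ 566. -135.  154.] [19 23 25] | 283 329 [ 570. -134.  155.] [75 74 67] | 
289 309 [ 563. -135.  158.] [102  98  94] | 289 319 [ 566. -135.  158.] [36 38 37] | 289 329 [ 570. -135.  158.] [83 80 75] | 
295 309 [ 563. -134.  164.] [20 17 25] | 295 319 [ 566. -137.  158.] [31 29 29] | 295 329 [ 569. -133.  165.] [26 23 24] |
```

The bar stayed at 105.7° while the tool turned 10°. Wrist depth shows the pad tips ending at z≈120, just above the bar top at 118, although the TCP reads 93. So the real tips look about 25 mm short of the reported TCP. The tin and lid fins were therefore gripped near their tops, though both moves were verified.

I'll open, realign and measure the tips against the free background.

Request:
step_arm(plan="0 0 0 -5 60;0 0 0 -10 60;0 0 0 -10 60;0 0 0 -10 60;0 0 0 -10 60")

```text
time_s: 17.15
eef_pos: [566.6, -145.2, 93.4]
ee_rot: [-0.0, 0.601, 0.8, -0.0]
force: [0.3, 0.1, -0.3]
grip_width: 0.605
```

```bash
python3 - <<'E'
from m import *
c=cam("wrist"); p,d=cams.capture("wrist"); s=readout.sense(); go(566,-144.9,80,106)
W,uv=cloud(c,np.ones_like(d,bool),d); w,a,b,e=s["ee_rot"]; L=(W-s["eef_pos"])@Ro.from_quat([a,b,e,w]).as_matrix()
m=(np.abs(L[:,1])>15)&(np.abs(L[:,1])<50)&(np.abs(L[:,0])<16)&(L[:,2]<3)
for lo in range(-60,3,4):
    k=m&(L[:,2]>=lo)&(L[:,2]<lo+4)
    if k.any(): print(lo,k.sum(),np.round(np.percentile(L[k],[5,95],axis=0)).tolist())
q=W[((W>[515,-195,112])&(W<[615,-95,128])).all(1)]; print("bar",len(q),*rect(q),np.median(q[:,2]))
E
```

```text
t 17.2 pos [ 566.6 -145.2   93.5] h 106.2 tilt -1.0 F [0.8 0.2 0.4] grip 0.6 -> shift cm [ 0.05 -0.05  1.35] twist 0.2
-60 557 [[-9.0, -37.0, -60.0], [11.0, 37.0, -56.0]]
-56 510 [[-9.0, -37.0, -56.0], [11.0, 38.0, -52.0]]
-52 471 [[-9.0, -37.0, -52.0], [11.0, 37.0, -48.0]]
-48 459 [[-8.0, -37.0, -48.0], [11.0, 38.0, -44.0]]
-44 409 [[-8.0, -37.0, -44.0], [11.0, 37.0, -40.0]]
-40 338 [[-8.0, -36.0, -40.0], [11.0, 36.0, -36.0]]
-36 215 [[-10.0, -30.0, -36.0], [11.0, 30.0, -32.0]]
-32 51 [[-9.0, -26.0, -32.0], [5.0, 26.0, -30.0]]
bar 4542 [ 565.2 -143.7] [58. 57.] 63.0 118.0237921435753
```

Measured: with the jaws 60% open the tips lie 31 mm behind the TCP. I'll descend 20 mm further, in two checked steps.

Request:
step_arm(plan="0 0 0.4 0 60;0 0 0.8 0 60;0 0 1.2 0 60;0 0 1.2 0 60")

```text
time_s: 17.6
eef_pos: [566.2, -145.0, 80.6]
ee_rot: [-0.001, 0.6, 0.8, -0.0]
force: [-0.4, 1.1, -0.6]
grip_width: 0.6
```

Request:
step_arm(plan="0 0 0.3 0 60;0 0 0.6 0 60;0 0 0.8 0 60;0 0 0.8 0 60;0 0 0.8 0 0;0 0 0.8 0 0;0 0 0.8 0 0;0 0 0.8 0 0;0 0 0.8 0 0;0 0 0.8 0 0")

```text
time_s: 18.6
eef_pos: [566.4, -145.3, 73.7]
ee_rot: [-0.0, 0.6, 0.8, -0.0]
force: [-3.8, -0.5, 4.8]
grip_width: 0.176
```

The bar is gripped (0.176). Now I'll turn it 73° clockwise.

Request:
step_arm(plan="0 0 0 8 0;0 0 0 16 0;0 0 0 24 0;0 0 0 32 0;0 0 0 40 0;0 0 0 48 0;0 0 0 56 0;0 0 0 64 0;0 0 0 71 0;0 0 0 73 0")

```text
time_s: 19.6
eef_pos: [565.5, -144.9, 73.7]
ee_rot: [-0.001, 0.959, 0.284, -0.001]
force: [-11.3, 1.6, 9.6]
grip_width: 0.179
```

Request:
step_arm(plan="0 0 0 0 0;0 0 0 0 0;0 0 0 0 60;0 0 0 0 60;0 0 0 0 60;0 0 -2 0 60;0 0 -6 0 60;0 0 -11 0 60;0 0 -15 0 60;0 0 -15 0 60")

```text
time_s: 20.6
eef_pos: [568.6, -146.0, 229.4]
ee_rot: [0.004, 0.958, 0.286, 0.004]
force: [-0.1, -0.0, 0.5]
grip_width: 0.596
```

```bash
python3 - <<'E'
from m import *
c=cam("wrist"); go(466.5,-140.8,240,33); p,d=cams.capture("wrist"); save("i.png",p)
W,uv=cloud(c,np.ones_like(d,bool),d); C=p[uv[:,1],uv[:,0]].astype(int)
q=W[((W>[515,-195,112])&(W<[615,-95,125])).all(1)]; print("bar",len(q),*rect(q))
q=W[((W>[420,-220,64])&(W<[650,-60,76])).all(1)]; print("box",len(q),*rect(q))
g=W[(C[:,1]>C[:,0]+40)&(C[:,1]>C[:,2]+30)&(W[:,2]>60)]; print("btn",rect(g),np.median(g[:,2])) if len(g)>9 else 0
E
```

```text
t 20.6 pos [ 568.6 -146.   229.4] h 33.3 tilt -0.9999 F [-0.1 -0.   0.5] grip 0.6 -> shift cm [-8.25 -6.02 -1.17] twist 0.3
bar 1425 [ 566.2 -144.4] [70. 16.] 33.6
box 16882 [ 536.9 -142.9] [209. 130.] 177.2
btn (array([ 472.9, -140.2]), array([33., 23.], dtype=float32), 83.5) 93.89713687625759
```

View pics/i.png

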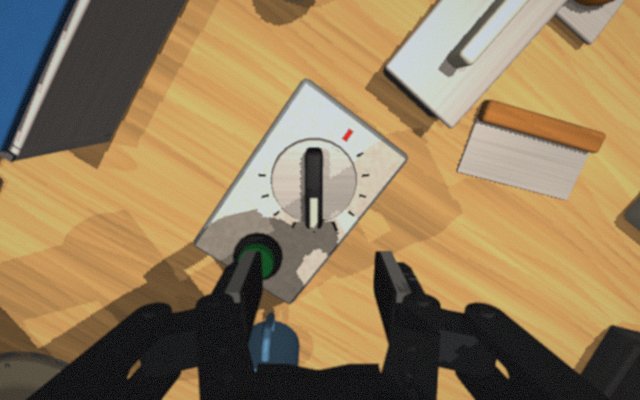

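The pointer (314,215) now stands 143.6° clockwise of zero, which is click 6. Next I'll shut the jaws and go over the button.

Request:
step_arm(plan="-8.2 -6.1 0 0 0;-8.2 -6.1 0 0 0;-8.2 -6.1 0 0 0;-8.2 -6.1 4 0 0;-8.2 -6.1 8 0 0;-8.2 -6.1 12 0 0;-8.2 -6.1 13.5 0 0;-8.2 -6.1 13.5 0 0")

```text
time_s: 21.45
eef_pos: [463.4, -138.4, 85.6]
ee_rot: [-0.002, 0.958, 0.286, -0.002]
force: [0.6, 0.5, 0.5]
grip_width: -0.003
```

```bash
python3 - <<'E'
from m import *
c=cam("wrist"); p,d=cams.capture("wrist"); s=readout.sense(); go(466.4,-139.9,80,33.3)
W,uv=cloud(c,np.ones_like(d,bool),d); w,a,b,e=s["ee_rot"]; L=(W-s["eef_pos"])@Ro.from_quat([a,b,e,w]).as_matrix()
for lo in range(-48,3,3):
    k=(np.abs(L[:,1])<11)&(L[:,0]>5)&(L[:,0]<13)&(L[:,2]>=lo)&(L[:,2]<lo+3)
    print(lo,k.sum(),end="; ")
E
```

```text
t 21.5 pos [ 464.4 -138.9   87.4] h 33.3 tilt -1.0 F [ 0.4 -0.2  0.6] grip -0.0 -> shift cm [0.11 0.2  0.74] twist -0.0
-48 195; -45 165; -42 182; -39 153; -36 156; -33 102; -30 31; -27 0; -24 0; -21 0; -18 0; -15 0; -12 0; -9 582; -6 42; -3 0; 0 0;
```

Request:
step_arm(plan="0.1 0.2 0.8 0 0;0.1 0.2 1.5 0 0;0.1 0.2 1.9 0 0;0.1 0.2 2.1 0 0;0.1 0.2 2.3 0 0;0.1 0.2 2.3 0 0")

```text
time_s: 22.1
eef_pos: [466.5, -140.2, 65.5]
ee_rot: [-0.0, 0.958, 0.286, -0.0]
force: [-1.2, 0.4, 1.5]
grip_width: -0.002
```

Request:
step_arm(plan="0 0 0.2 0 0;0 0 0.4 0 0;0 0 0.5 0 0;0 0 0.5 0 0")

```text
time_s: 22.5
eef_pos: [466.6, -140.3, 60.5]
ee_rot: [0.0, 0.958, 0.286, 0.0]
force: [-1.7, 0.8, 4.7]
grip_width: -0.002
```

Request:
step_arm(plan="0 0 0.1 0 0;0 0 0.2 0 0;0 0 0.3 0 0;0 0 0.4 0 0;0 0 0.4 0 0")

```text
time_s: 23.0
eef_pos: [466.8, -140.5, 58.9]
ee_rot: [0.001, 0.958, 0.286, 0.0]
force: [-10.7, 4.5, 31.5]
grip_width: 0.002
```

The button is bottomed (31 N, well over 5 N). Releasing.

Request:
step_arm(plan="0 0 -0.6 0 0;0 0 -1.5 0 0;0 0 -4 0 0;0 0 -8 0 0;0 0 -13 0 0;0 0 -18 0 0;-4 0 -18 0 0;-8 0 -18 0 0;-8 0 -18 0 0;-8 0 -18 0 0")

```text
time_s: 24.0
eef_pos: [399.4, -184.4, 236.5]
ee_rot: [0.0, 0.958, 0.285, 0.0]
force: [-0.3, 0.6, -0.1]
grip_width: -0.005
```

```bash
python3 - <<'E'
from m import *
go(466,-140,200,33)
P=[]
for n in ("top","side"):
    c=cam(n); p,d=cams.capture(n); P.append(p)
    W,uv=cloud(c,np.ones_like(d,bool),d); C=p[uv[:,1],uv[:,0]].astype(int)
    for nm,lo,hi in (("lid fin",[510,80,170],[640,260,195]),("bar",[515,-195,109],[615,-95,128]),("spare",[660,-260,60],[860,-120,72]),("brown",[210,-570,60],[380,-390,72])):
        q=W[((W>lo)&(W<hi)).all(1)]
        if len(q)>5: print(n,nm,len(q),*rect(q))
    g=W[(C[:,1]>C[:,0]+40)&(C[:,1]>C[:,2]+30)&(W[:,2]>60)]; print("btn z",np.median(g[:,2]) if len(g) else None)
save("j.png",np.vstack([x[60:340,150:640] for x in P]),1.05)
E
```

```text
t 24.0 pos [ 399.4 -184.4  236.5] h 33.2 tilt -1.0 F [-0.3  0.6 -0.1] grip -0.01 -> shift cm [ 8.   -0.08  3.66] twist 0.2
top lid fin 206 [573.  152.4] [90. 17.] 177.4
top bar 139 [ 565. -141.] [69. 17.] 33.3
top spare 1238 [ 765.  -191.9] [160.  91.] 173.2
top brown 1320 [ 296.7 -475.5] [162.  91.] 124.7
btn z 93.46838830120967
side lid fin 154 [573.3 145.2] [90. 21.] 177.7
side bar 141 [ 564.6 -146.1] [69. 19.] 34.5
side spare 1203 [ 765.3 -195.7] [161.  95.] 173.7
side brown 1873 [ 296.9 -480.1] [162.  90.] 124.0
btn z 93.71198763329716
```

View pics/j.png

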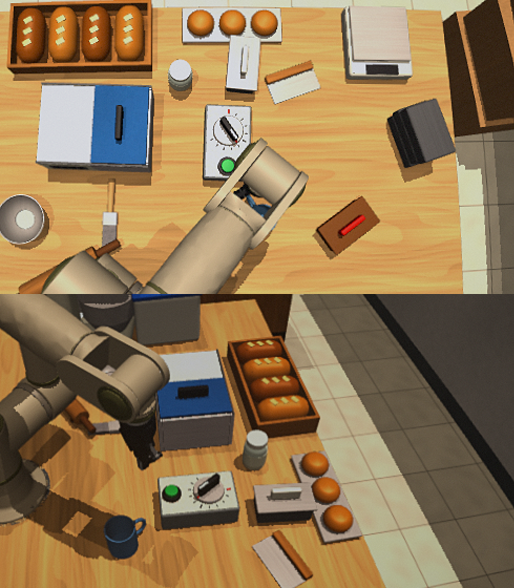

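The picture shows the lid over the well with its fin at (118,122), the dial at click 6 (230,127), the green button sprung back up, and the bystanders undisturbed. I'm handing it in.

```bash
python3 -c "
from h import *
print(workorder.finish_job())"
```

```text
the job is handed in; nothing more can be done
None
```

The job is done and handed in at about 24 s of the 72 s allowed; no verdict was reported. I did the four steps in the order asked:

- **Tin:** it sits level in the well. Its fin top measured 122 mm, which is the floor plus the tin's full height. It touched down with about 10 N of change in the wrist force.
- **Lid:** I slid it against its stop, where the wrist felt about 16 N. The lid fin then measured within about 1 mm of the well centre, averaged over the top and side cameras.
- **Dial:** it stood at click 3 and I turned it to click 6. It measured 143.6° clockwise of zero, against 144° for the sixth click.
- **Button:** I pushed it until it bottomed, at about 31 N, and let it go. Its top is back at about 94 mm.

**What disagreed:**
- **First dial grasp:** it closed on nothing. The real fingertips lie about 28 mm short of the reported TCP. A small test twist there did not move the dial. I lowered the gripper 20 mm, gripped the bar and turned it.
- **Tin and lid grasps:** because of that offset, both were held near the tops of their fins, but both held firmly.
- **Camera offset:** the top and side cameras differ by 5–7 mm in y, so I relied on the wrist camera.

In the last pictures the spare tin, the brown look-alike and the other things I could see stand as they were. I measured the two tins only at the end, so I have no before-and-after position for them.

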